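# Put the washed shakers back in the topping rail

### The job

The four washed shakers stand on the draining rack: put each one back, upright and right down, in the well of the topping rail that is cut to its own shape and size. Set them down rather than dropping them, and leave the squeeze bottle in the rail and the ring cutter on the draining rack where they stand.

Things in the scene. Friction and masses are not known exactly. Their poses are not given: they have to be found in the camera images.
- dredger_center (a point): large sugar dredger: stainless cylinder 58 mm in diameter, 82 mm high over its domed perforated lid (straight-sided up to 72 mm). Loose, 0.15 to 0.3 kg. The point is on its axis, half-way up (41 mm above its base); z up along the axis; its yaw means nothing
- square_center (a point): square decoration shaker: white plastic, 48 x 48 mm body 58 mm high with a grey round cap (45 mm diameter, 18 mm high) with pouring holes, 76 mm high in all. Loose, 0.12 to 0.25 kg. The point is on its axis, half-way up (38 mm above its base); x and y square to its sides, z up
- small_center (a point): small spice shaker: stainless cylinder 40 mm in diameter, 72 mm high, flat perforated lid. Loose, 0.09 to 0.18 kg. The point is on its axis, half-way up (36 mm above its base); z up; its yaw means nothing
- oblong_center (a point): oblong cocoa tin: steel, 40 mm along its x, 68 mm along its y, 76 mm high with its white press-on lid (the lid is the top 12 mm and does not come off). Loose, 0.14 to 0.28 kg. The point is on its axis, half-way up (38 mm above its base); z up
- well_large: White plastic well block of the topping rail, 110 mm (x, across the rail) by 98 mm (y, along the rail) by 20 mm high, fixed; its origin is at the centre of its underside, z up. Round well of 72 mm diameter, the largest empty round one, for the large dredger, 12 mm deep: the floor of the well is 8 mm and the block's top 20 mm above the origin; the rail's steel walls, 57 mm to the front and back of the origin, end level with the block's top
- well_square: White plastic well block of the topping rail, 110 mm (x, across the rail) by 98 mm (y, along the rail) by 20 mm high, fixed; its origin is at the centre of its underside, z up. Square well of 62 x 62 mm, for the square shaker, 12 mm deep: the floor of the well is 8 mm and the block's top 20 mm above the origin; the rail's steel walls, 57 mm to the front and back of the origin, end level with the block's top
- well_small: White plastic well block of the topping rail, 110 mm (x, across the rail) by 98 mm (y, along the rail) by 20 mm high, fixed; its origin is at the centre of its underside, z up. Round well of 54 mm diameter, the smallest round one, for the small spice shaker, 12 mm deep: the floor of the well is 8 mm and the block's top 20 mm above the origin; the rail's steel walls, 57 mm to the front and back of the origin, end level with the block's top
- well_oblong: White plastic well block of the topping rail, 110 mm (x, across the rail) by 98 mm (y, along the rail) by 20 mm high, fixed; its origin is at the centre of its underside, z up. Oblong well, 54 mm along x and 82 mm along y, for the oblong tin, 12 mm deep: the floor of the well is 8 mm and the block's top 20 mm above the origin; the rail's steel walls, 57 mm to the front and back of the origin, end level with the block's top
- bottle_center (a point): white squeeze bottle with a grey pointed nozzle, 52 mm in diameter, 140 mm high, loose, already standing in its own round well of the topping rail, to be left there. The point is on its axis, half-way up
- cutter_center (a point): stainless ring pastry cutter, 68 mm in diameter, 40 mm high, open, standing loose on the draining rack among the shakers, to be left there. The point is on its axis, half-way up
Things that resemble listed ones, but are neither listed nor needed, are in the scene too. What is shaped like the part that bears small_center but yellow is not meant.

How it is judged:
By the outcome, as a careful person would: the job done as asked, in the order asked, and still so for the second after the job is handed in, with the robot touching nothing.
It also fails if it takes over 109 s, if anything falls off the work surface, if the arm or the gripper's body presses on something with over 40 N, if the wrist force passes 120 N, or if a joint passes its speed limit or range.

### The arm

A 6-joint arm with a two-finger parallel gripper is mounted at the origin on the work surface. World frame = base frame: x ahead of the robot, y to its left, z up, the work surface at z = 0. Lengths are in m, angles in degrees, forces in N, time in s.
With the tool pointing down it reaches from about 0.4 to 0.825 m from the base axis. Payload 7 kg.
Tool frame: the origin (TCP) lies midway between the tips of the shut fingers; the grasp point (between the pads) lies 19 mm behind it; z points along the fingers, x is the direction in which the jaws open and shut, and the axes are right-handed (so a half turn about z gives the same grasp; the last joint's range is limited). The gripper opens to 88 mm and grips with 3 to 60 N. Pads are 19 mm wide; open, the fingers measure 130 mm over their backs; the gripper's body (78 mm by 193 mm) begins 47 mm behind the grasp point.
Start: joints at [-55.915, 20.546, 0.682, 0, -70.136, -16.507], TCP at [0.204, -0.643, 0.227] pointing down, gripper open.
Joint ranges: [-176.03, 176.03], [-82.01, 121.73], [-58.28, 71.71], [-173.87, 95.51], [-174.79, -0.11], [-173.66, 173.66]. Speed limits (degrees/s): [136.94, 136.94, 172.46, 180, 180, 180].

### API

Orientations are given as [roll, pitch, yaw] about the fixed x, y, z axes, in that order (R = Rz(yaw) Ry(pitch) Rx(roll)).
In Python, from plant import * gives the robot as it stands. The module is installed in compiled form; this text tells all that it offers.
- The arm moves only by the shell command python3 -m pendant 'ROWS' [OPENING]. ROWS is JSON, a list that holds one entry, the list of rows, each a list of 6 numbers: the shift along the world's x, y, z in mm, then the turn, a rotation vector about the world's x, y, z in degrees. A call has 1 to 10 rows; each row is the pose to reach, as a shift and turn from the pose commanded when the call began; what a row does not reach only later rows make up. A row lasts 1/8 s, in which the tool goes at most 62.5 mm and 10.7 degrees, less where a joint would pass 70% of its speed; a pose out of reach is approached as far as the arm can. A call with a gripper value outside its range is refused whole. OPENING is the closure, from -1 (fully open) to 1 (shut), set as the call begins (- or left out, the last holds). The fingers move at their own pace and stop on an object; the grip force is fixed at half the most. Time passes only in rows, so rows that repeat a pose let the fingers close. It gives the time, the measured TCP pose, the force and the opening at its end, in the units of the state.
- get_obs(): the state, without advancing time (a new reading comes with each control period).
- snapshot(name): name is "side" or "top"; returns a dict with "pixels" (384x512x3 uint8, red, green, blue), "depth" (384x512 float32, m along the optical axis (not along the pixel's ray), 0 where there is no reading), "fx", "fy", "cx", "cy" (pixels), "dist" ([k1, k2, p1, p2, k3] as OpenCV has them; the pictures are not rectified), "pose" (4x4, takes a point from camera to world coordinates). Camera axes: x right, y down, z forward; pixel columns grow to the right and rows downward; lengths in m; the calibration is good to about 2 mm. A picture is of the moment at which its call begins.
- close_job(): hands the job in, once; it reports no verdict.
The state is a dict: "clock": time; "joint_pos": joint angles; "qvel": joint speeds; "tau": joint torques, N m; "tool_pos": TCP position; "orientation": TCP orientation; "force": force on the tool from outside, world axes, zero at the start; "moment": the same for the moment, N m; "opening": finger opening in m.
Only numpy, scipy, OpenCV 4.12 (cv2) and the standard library are available. Lean on these libraries where they do the work, as an engineer would, in place of code of your own. Each camera call takes 0.05 s, during which the arm holds its last target. There are 200 camera calls.

## Working session

There is one attempt and no reset: what is moved stays moved. The work goes in short steps, Python scripts to look and compute and a shell command to move; the robot and the scene stay as the last step left them, time stands still between calls to the robot, and variables do not carry over. Pictures are saved under pics/ and viewed, about 12 in all and at most 16, crops included, and the job is handed in when it is done.

```bash
mkdir -p pics; cat > h.py <<'E'
from plant import *
import numpy as np, cv2
def snap(n):
    s=snapshot(n); np.savez(''+n+'.npz',**{k:np.array(v) for k,v in s.items()}); return s
def load(n): return dict(np.load(''+n+'.npz'))
def ray(s,uv):
    K=np.array([[s['fx'],0,s['cx']],[0,s['fy'],s['cy']],[0,0,1]],float)
    p=cv2.undistortPoints(np.array(uv,float).reshape(-1,1,2),K,np.array(s['dist'],float)).reshape(-1,2)
    d=np.c_[p,np.ones(len(p))]@s['pose'][:3,:3].T
    return s['pose'][:3,3],d
def onz(s,uv,z):
    o,d=ray(s,uv); return o+d*((z-o[2])/d[:,2])[:,None]
def cloud(s):
    v,u=np.mgrid[0:384,0:512]; o,d=ray(s,np.c_[u.ravel(),v.ravel()])
    return (o+d*s['depth'].reshape(-1,1)).reshape(384,512,3)
def proj(s,P):
    K=np.array([[s['fx'],0,s['cx']],[0,s['fy'],s['cy']],[0,0,1]],float)
    M=np.linalg.inv(s['pose']); return cv2.projectPoints(np.array(P,float).reshape(-1,3),cv2.Rodrigues(M[:3,:3])[0],M[:3,3],K,np.array(s['dist'],float))[0].reshape(-1,2)
E
python3 - <<'E'
from h import *
o=get_obs(); print({k:np.round(v,3) for k,v in o.items()})
for n in('top','side'):
    s=snap(n); cv2.imwrite(f'pics/{n}0.png',cv2.resize(s['pixels'][...,::-1],(768,576),interpolation=cv2.INTER_CUBIC)); print(n,np.round(s['pose'],3),s['fx'])
E
```

```text
{'clock': np.float64(0.0), 'joint_pos': array([-5.5916e+01,  2.0591e+01,  6.3200e-01, -2.1000e-02, -7.0136e+01,
       -1.6506e+01]), 'qvel': array([-0.005,  0.027,  0.042,  0.048,  0.015,  0.036]), 'tau': array([ 0.0000e+00, -5.8272e+01,  2.9306e+01,  6.9970e+00,  7.0000e-03,
       -0.0000e+00]), 'tool_pos': array([ 0.204, -0.643,  0.226]), 'orientation': array([-1.79992e+02, -9.70000e-02,  1.07570e+02]), 'force': array([ 0.078,  0.155, -0.228]), 'moment': array([-0.038, -0.001, -0.012]), 'opening': np.float64(0.088)}
top [[-0.016 -0.991  0.131  0.326]
 [-0.999  0.012 -0.03   0.002]
 [ 0.028 -0.132 -0.991  1.154]
 [ 0.     0.     0.     1.   ]] 438.6523085321117
side [[-0.812 -0.333  0.48   0.085]
 [-0.584  0.478 -0.657  0.536]
 [-0.011 -0.813 -0.582  0.605]
 [ 0.     0.     0.     1.   ]] 422.15593761233424
```

View pics/top0.png

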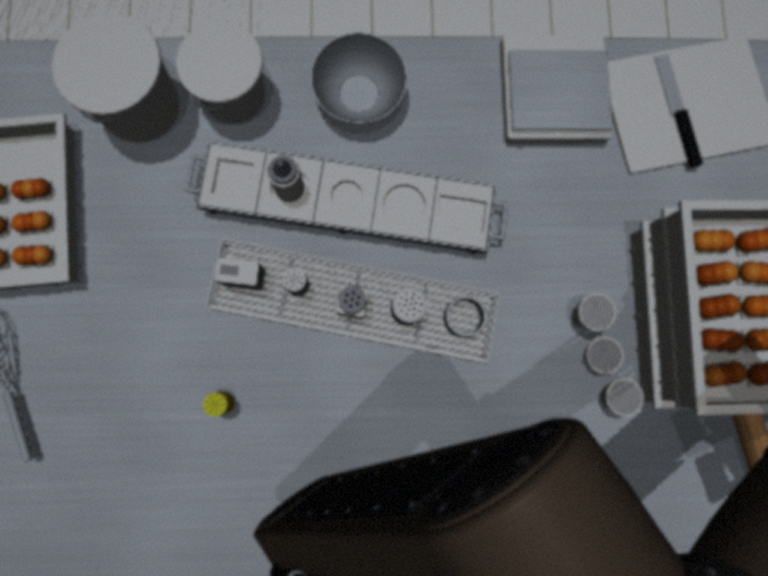

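View pics/side0.png

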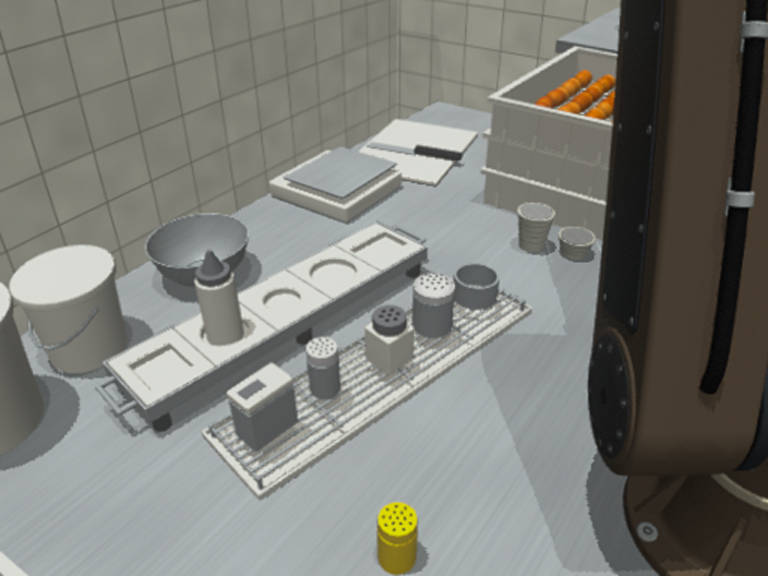

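Top view: the rack, left to right, holds the oblong tin (238,271), small shaker (295,281), square shaker (352,300), dredger (408,306) and ring cutter (464,317). The yellow look-alike is at (216,404) and cups are at (600,350). The rail has an angular well (235,180), the bottle (284,170), a small round well (347,190), a large round well (405,197) and an angular well (465,212). I'll crop the top view to check these choices and tell the two angular wells apart.

```bash
python3 - <<'E'
from h import *
s=load('top'); im=s['pixels'][88:245,125:345,::-1]
im=cv2.resize(im,None,fx=3.6,fy=3.6,interpolation=cv2.INTER_CUBIC); im=cv2.convertScaleAbs(im,alpha=1.3); cv2.imwrite('pics/top_crop.png',im)
C=cloud(s)
for n,(u,v) in dict(oblong=(238,271),small=(295,281),sq=(352,300),dred=(408,306),cut=(464,317),wl=(235,185),bottle=(284,160),wr=(347,195),wL=(405,202),wR=(465,217),table=(400,420),rackL=(225,300),rackR=(480,345)).items():
    print(n,np.round(C[int(v/1.5),int(u/1.5)],3))
E
```

```text
oblong [0.497 0.198 0.1  ]
small [0.479 0.107 0.095]
sq [0.445 0.015 0.1  ]
dred [ 0.434 -0.077  0.103]
cut [ 0.425 -0.182  0.002]
wl [0.658 0.217 0.038]
bottle [0.664 0.118 0.154]
wr [0.636 0.021 0.041]
wL [ 0.625 -0.081  0.038]
wR [ 0.596 -0.184  0.044]
table [ 0.247 -0.064  0.002]
rackL [0.459 0.237 0.002]
rackR [ 0.374 -0.209  0.003]
```

View pics/top_crop.png

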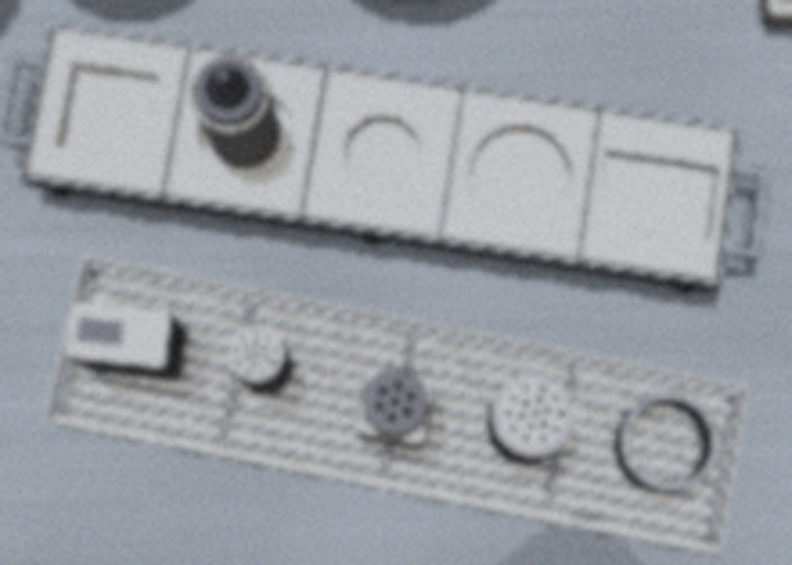

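Seen in the crop: the far-left well's edge is about 88 px (62 mm), so it's the square one. The far-right well's is about 111 px (79 mm), so it's the oblong one. Small and large round wells are at (383,140) and (520,160). The shakers are as listed.

```bash
cat > meas.py <<'E'
from h import *
def meas(s,c,rad=0.05,band=0.008,zmin=.06,zmax=.125):
    C=cloud(s); m=(np.hypot(C[...,0]-c[0],C[...,1]-c[1])<rad)&(C[...,2]>zmin)&(C[...,2]<zmax)
    zt=np.percentile(C[m][:,2],[50,90]); z=np.median(C[m&(C[...,2]>zt[1]-.012)][:,2])
    t=(m&(abs(C[...,2]-z)<band)).astype(np.uint8)
    t=cv2.morphologyEx(t,cv2.MORPH_OPEN,np.ones((3,3),np.uint8))
    n,l,st,_=cv2.connectedComponentsWithStats(t); k=1+np.argmax(st[1:,4]); v,u=np.where(l==k)
    P=onz(s,np.c_[u,v],z)[:,:2]; r=cv2.minAreaRect((P*1000).astype(np.float32))
    return z,P.mean(0),np.sqrt(len(P)),r
E
python3 - <<'E'
from meas import *
for n in('top','side'):
    s=load(n)
    for k,c in dict(oblong=(.493,.195),small=(.475,.108),sq=(.445,.015),dred=(.434,-.077)).items():
        z,m,_,r=meas(s,c); print(n,k,round(z,4),np.round(m*1000,1),np.round(r[0],1),np.round(r[1],1),round(r[2],1))
s=load('top');C=cloud(s)
g=s['pixels'].astype(int)
m=(C[...,2]>.03)&(C[...,2]<.065)&(C[...,0]>.5)&(C[...,0]<.75)&(abs(C[...,1])<.32)&(g.min(2)>120)
print('railz',np.percentile(C[m][:,2],[5,50,95]))
n,l,st,_=cv2.connectedComponentsWithStats(cv2.morphologyEx(m.astype(np.uint8),cv2.MORPH_OPEN,np.ones((3,3),np.uint8)));k=1+np.argmax(st[1:,4]);v,u=np.where(l==k)
print(st[k]); z=np.median(C[l==k][:,2])
P=onz(s,np.c_[u,v],z)[:,:2]*1000; print('rail',cv2.minAreaRect(P.astype(np.float32)),P.mean(0),z)
E
```

```text
top oblong 0.0992 [495.6 199.8] [495.6 199.8] [68.7 40. ] 82.9
top small 0.0952 [481.7 107.7] [481.5 108.1] [36.6 34.4] 89.3
top sq 0.0993 [446.8  14. ] [446.8  13.6] [41.1 41.4] 89.2
top dred 0.1012 [436.8 -78.7] [436.9 -79.4] [53.4 53.5] 88.9
side oblong 0.1003 [491.2 205.4] [491.3 204.5] [69.8 45.1] 83.7
side small 0.0954 [477.9 112.7] [478.6 112.4] [36.6 44.2] 38.6
side sq 0.0996 [443.3  19.9] [443.4  19.9] [42.3 48.6] 34.9
side dred 0.1011 [431.9 -70.5] [433.  -72.2] [53.6 55.7] 34.8
railz [0.03720439 0.05029388 0.05445199]
[ 133   96  195   69 6798]
rail ((633.925048828125, 21.611907958984375), (496.90966796875, 110.69363403320312), 80.42771911621094) [629.84941992  10.62044856] 0.05031312584740488
```

```bash
python3 - <<'E'
from h import *
s=load('top')
L=[[(50,30),(28,185)],[(190,48),(165,195)],[(325,68),(303,215)],[(463,90),(441,237)],[(601,110),(579,258)],[(735,130),(718,285)]]
for a in L:
    P=onz(s,[(125+(x+.5)/3.6-.5,88+(y+.5)/3.6-.5) for x,y in a],.05)*1000
    d=P[0]-P[1]; print(np.round(P[:,:2].mean(0),1),round(np.hypot(*d[:2])),round(np.degrees(np.arctan2(d[1],d[0])),1))
q=load('side');C=cloud(q)
for nm,c in(('sq',(.445,.016)),('obl',(.494,.201))):
    m=(np.hypot(C[...,0]-c[0],C[...,1]-c[1])<.042)&(C[...,2]>.035)&(C[...,2]<.075)
    P=(C[m][:,:2]*1000).astype(np.float32); print(nm,len(P),cv2.minAreaRect(P))
uv=proj(q,[.445,.016,.06])[0]; u,v=uv.astype(int)
uv2=proj(q,[.493,.2,.06])[0].astype(int)
cr=lambda u,v:cv2.resize(q['pixels'][v-45:v+45,u-45:u+45,::-1],(390,390),interpolation=cv2.INTER_CUBIC)
cv2.imwrite('pics/side_crop.png',np.hstack([cr(u,v),cr(*uv2)])); print(u,v,uv2)
E
```

```text
[669.9 268.3] 116 -6.5
[658.3 168.7] 110 -8.8
[642.5  70.6] 110 -8.4
[625.3 -28.4] 110 -9.2
[ 609.3 -127.5] 111 -9.8
[ 591.2 -225.7] 116 -8.4
sq 496 ((436.8720397949219, 30.1571044921875), (64.18436431884766, 34.74565124511719), 33.00030517578125)
obl 697 ((480.7418518066406, 211.3357696533203), (76.76139831542969, 33.4602165222168), 54.29308319091797)
259 226 [176 272]
```

View pics/side_crop.png

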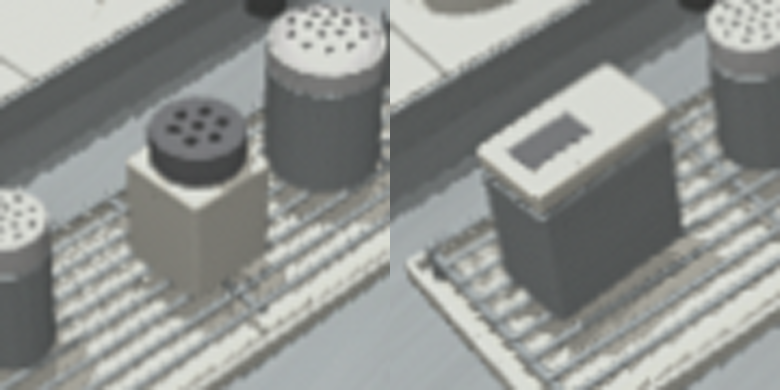

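Side crop: the square shaker's top-face corners are at crop (128,170), (195,208) and (268,165). The tin is on the right, aligned with the rack.

```bash
python3 - <<'E'
from h import *
q=load('side')
def f(pts,z,o):
    P=onz(q,[(o[0]+(x+.5)/4.333-.5,o[1]+(y+.5)/4.333-.5) for x,y in pts],z)[:,:2]*1000
    print(np.round(P,1),'mid',(P[0]+P[2])/2)
    for a,b in((0,1),(1,2)):
        d=P[b]-P[a];print(np.hypot(*d).round(1),np.degrees(np.arctan2(d[1],d[0])).round(1))
f([(128,170),(195,208),(268,165)],.081,(214,181))
f([(130,250),(197,293),(267,247)],.023,(214,181))
f([(477-390,152),(540-390,205),(668-390,108)],.0992,(131,227))
E
```

```text
[[4.675e+02 3.880e+01]
 [4.283e+02 4.270e+01]
 [4.183e+02 1.000e-01]] mid [442.87778792  19.45757828]
39.3 174.2
43.8 -103.3
[[474.2  30.2]
 [431.9  36. ]
 [422.7  -8.4]] mid [448.47518869  10.87224851]
42.7 172.2
45.3 -101.7
[[515.8 233. ]
 [476.2 238.4]
 [471.7 171.6]] mid [493.76309709 202.28986797]
40.0 172.2
67.0 -93.9
```

```bash
python3 -m pendant '[[[0,60,30,0,0,10],[0,120,40,0,0,20],[10,180,40,0,0,30],[40,235,40,0,0,40],[75,290,40,0,0,50],[110,345,40,0,0,60],[145,400,20,0,0,63],[180,455,0,0,0,63],[210,510,-10,0,0,63],[233,564,-30,0,0,63]]]' -1; python3 -m pendant '[[[0,0,0,0,0,0],[0,0,0,0,0,0]]]'
```

```text
clock: 1.35
tool_pos: [0.4308, -0.0928, 0.2017]
orientation: [180.0, 0.1, 170.6]
force: [1.1, -1.0, 0.6]
opening: 0.0878
clock: 1.6
tool_pos: [0.4296, -0.0946, 0.2015]
orientation: [-180.0, -0.0, 170.7]
force: [-0.1, 0.4, 0.5]
opening: 0.0879
```

```bash
python3 -m pendant '[[[7,16,-45,0,0,0],[7,16,-85,0,0,0],[7,16,-85,0,0,0]]]'; python3 - <<'E'
from h import *
s=snap('side'); u,v=proj(s,[.437,-.079,.1])[0].astype(int)
a=s['pixels'][max(0,v-90):v+60,u-90:u+90,::-1]
s=snap('top'); u,v=proj(s,[.437,-.079,.1])[0].astype(int)
b=s['pixels'][v-75:v+75,u-60:u+60,::-1]
cv2.imwrite('pics/a1.png',cv2.resize(np.hstack([a,b]),None,fx=2.6,fy=2.6,interpolation=cv2.INTER_CUBIC))
E
```

```text
clock: 1.98
tool_pos: [0.4344, -0.0804, 0.115]
orientation: [-179.9, -0.3, 170.4]
force: [0.2, 0.5, 0.6]
opening: 0.0877
```

View pics/a1.png

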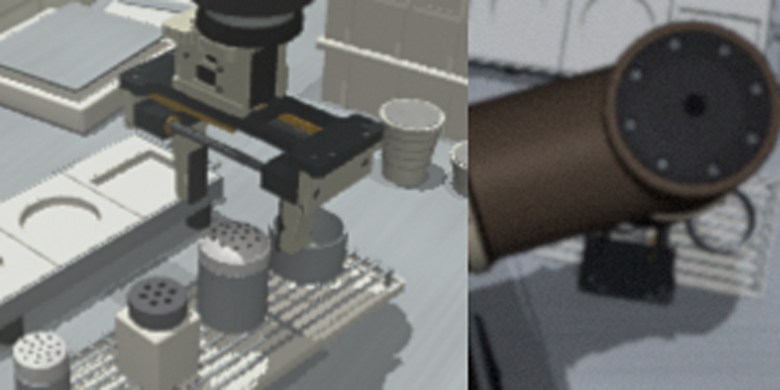

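```bash
python3 -m pendant '[[[1,0,-35,0,0,0],[2,1,-62,0,0,0],[2,1,-62,0,0,0]]]'; python3 -m pendant '[[[0,0,0,0,0,0],[0,0,0,0,0,0],[0,0,0,0,0,0],[0,0,0,0,0,0],[0,0,0,0,0,0]]]' 1
```

```text
clock: 2.45
tool_pos: [0.4389, -0.0783, 0.0552]
orientation: [-180.0, -0.0, 170.5]
force: [-0.3, 0.4, -0.1]
opening: 0.0876
clock: 3.08
tool_pos: [0.4386, -0.0778, 0.0552]
orientation: [-180.0, -0.0, 170.6]
force: [-2.9, 1.7, 8.4]
opening: 0.0574
```

```bash
python3 -m pendant '[[[0,0,30,0,0,0],[0,0,70,0,0,0],[40,0,80,0,0,0],[90,1,80,0,0,0],[135,2,70,0,0,0],[165,2,55,0,0,0],[179,2,40,0,0,0],[179,2,38,0,0,0],[179,2,38,0,0,0]]]'; python3 - <<'E'
from h import *
s=snap('side'); u,v=proj(s,[.617,-.075,.06])[0].astype(int)
a=s['pixels'][max(0,v-70):v+60,u-70:u+70,::-1]
cv2.imwrite('pics/a2.png',cv2.resize(a,None,fx=4,fy=4,interpolation=cv2.INTER_CUBIC)); print(u,v)
E
```

```text
clock: 4.2
tool_pos: [0.6167, -0.0759, 0.0926]
orientation: [-180.0, -0.1, 170.6]
force: [-1.0, -0.4, -2.0]
opening: 0.0573
220 176
```

View pics/a2.png

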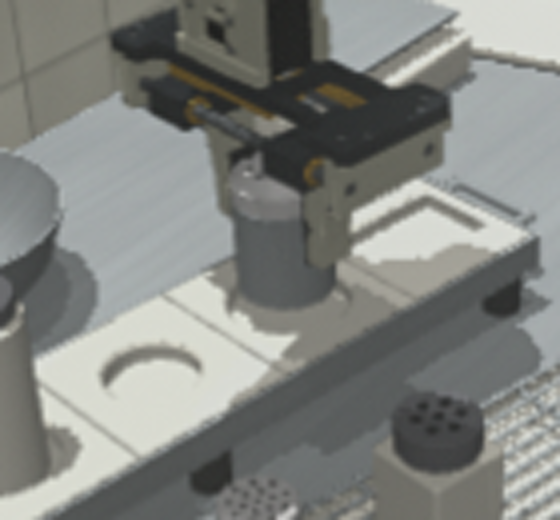

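Dredger hangs over the large well: its sides are at crop x 237 and 335, the well rim shows at 228 and 352. I'll check that numerically.

```bash
python3 - <<'E'
from h import *
s=load('side')
P=lambda c,r,z:((proj(s,[[c[0]+r*np.cos(t),c[1]+r*np.sin(t),z] for t in np.linspace(0,6.28,90)])-[150,106])*4)
for n,c,r,z in(('dredge base',(.6167,-.0759),.029,.0606),('well top',(.6175,-.0754),.036,.05)):
    e=P(c,r,z); print(n,e.min(0).round(),e.max(0).round())
# small well detection by expectation
e=P((.6335,.0213),.027,.05);print('small well',e.min(0).round(),e.max(0).round())
E
```

```text
dredge base [234. 255.] [334. 311.]
well top [221. 264.] [345. 334.]
small well [100. 341.] [199. 401.]
```

```bash
python3 -m pendant '[[[-1,-1,-10,0,0,0],[-1,-1,-17,0,0,0],[-1,-1,-20,0,0,0],[-1,-1,-21,0,0,0],[-1,-1,-21,0,0,0]]]'
```

```text
clock: 4.88
tool_pos: [0.617, -0.0768, 0.0718]
orientation: [-180.0, 0.0, 170.6]
force: [0.9, 0.3, -1.6]
opening: 0.0572
```

```bash
python3 -m pendant '[[[0,0,-1,0,0,0],[0,0,-1,0,0,0]]]';python3 -m pendant '[[[0,0,-1,0,0,0],[0,0,-1,0,0,0]]]'
```

```text
clock: 5.12
tool_pos: [0.6171, -0.0768, 0.0713]
orientation: [180.0, 0.0, 170.6]
force: [-1.1, 0.6, 3.3]
opening: 0.0573
clock: 5.38
tool_pos: [0.6171, -0.0768, 0.0713]
orientation: [-180.0, 0.1, 170.6]
force: [-4.5, 1.2, 10.9]
opening: 0.0577
```

```bash
python3 -m pendant '[[[0,0,0,0,0,0],[0,0,0,0,0,0],[0,0,0,0,0,0],[0,0,45,0,0,0],[0,0,85,0,0,0],[-35,45,100,0,0,0],[-70,90,100,0,0,0],[-105,140,85,0,0,0],[-135,185,70,0,0,0],[-135,185,60,0,0,0]]]' -1; python3 - <<'E'
from meas import *
s=snap('top')
for k,c in dict(oblong=(.493,.195),sq=(.445,.015),dred=(.617,-.076)).items():
    try: z,m,_,r=meas(s,c); print(k,round(z,4),np.round(m*1000,1),np.round(r[0],1),np.round(r[1],1),round(r[2],1))
    except Exception as e: print(k,e)
E
```

```text
clock: 6.62
tool_pos: [0.4802, 0.1106, 0.1295]
orientation: [180.0, 0.0, 170.8]
force: [0.6, -0.4, 0.5]
opening: 0.0874
oblong attempt to get argmax of an empty sequence
sq 0.0995 [447.   13.9] [446.8  13.6] [41.1 41.4] 89.3
dred 0.1171 [615.4 -79.1] [615.3 -78.6] [51.4 52.7] 89.5
```

```bash
python3 -m pendant '[[[3,-1,-25,0,0,0],[3,-1,-60,0,0,0],[3,-1,-82,0,0,0],[3,-1,-82,0,0,0]]]'; python3 -m pendant '[[[0,0,0,0,0,0],[0,0,0,0,0,0],[0,0,0,0,0,0],[0,0,0,0,0,0],[0,0,0,0,0,0],[0,0,0,0,0,0],[0,0,0,0,0,0]]]' 1
```

```text
clock: 7.18
tool_pos: [0.4843, 0.1057, 0.0463]
orientation: [-179.8, -0.2, 170.5]
force: [-0.7, -0.6, 0.0]
opening: 0.088
clock: 8.05
tool_pos: [0.4846, 0.1072, 0.0478]
orientation: [-180.0, -0.0, 170.6]
force: [-3.1, 1.2, 3.9]
opening: 0.0396
```

```bash
python3 -m pendant '[[[0,0,40,0,0,0],[0,-10,95,0,0,0],[20,-45,110,0,0,0],[60,-75,110,0,0,0],[105,-86,105,0,0,0],[135,-87,75,0,0,0],[148,-87,45,0,0,0],[148,-87,36,0,0,0],[148,-87,36,0,0,0]]]'; python3 - <<'E'
from h import *
s=snap('side'); u,v=proj(s,[.6335,.0213,.06])[0].astype(int)
a=s['pixels'][max(0,v-60):v+50,u-65:u+65,::-1]
cv2.imwrite('pics/a3.png',cv2.resize(a,None,fx=5,fy=5,interpolation=cv2.INTER_CUBIC))
t=get_obs()['tool_pos']
P=lambda c,r,z:((proj(s,[[c[0]+r*np.cos(t),c[1]+r*np.sin(t),z] for t in np.linspace(0,6.28,90)])-[u-65,v-60])*5)
for n,c,r,z in(('base',t,.02,t[2]-.025),('well',(.6335,.0213),.027,.05)):
    e=P(c,r,z); print(n,e.min(0).round(),e.max(0).round())
E
```

```text
clock: 9.18
tool_pos: [0.6321, 0.02, 0.0831]
orientation: [-179.9, -0.1, 170.6]
force: [-0.2, 0.1, -0.2]
opening: 0.0396
base [287. 279.] [379. 333.]
well [270. 287.] [394. 361.]
```

View pics/a3.png

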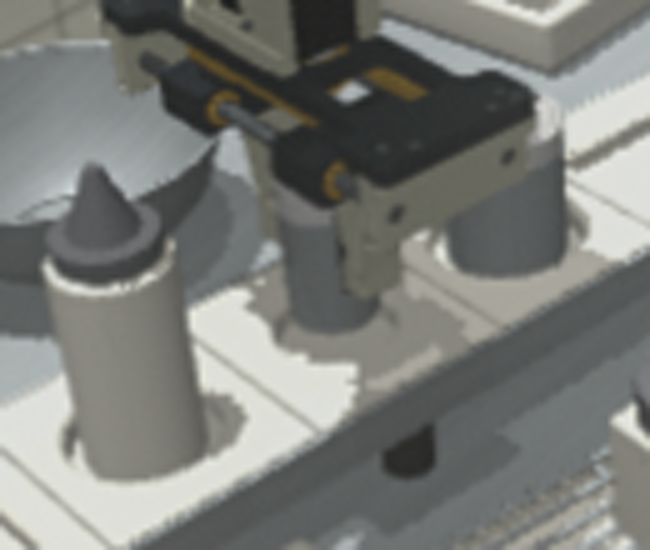

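The small shaker is centred over its well (base 287–380, rim 273–398), and the dredger sits flat in its own.

```bash
python3 -m pendant '[[[0,0,-10,0,0,0],[0,0,-16,0,0,0],[0,0,-18,0,0,0],[0,0,-18,0,0,0]]]';python3 -m pendant '[[[0,0,-1,0,0,0],[0,0,-1,0,0,0]]]';python3 -m pendant '[[[0,0,-1,0,0,0],[0,0,-1,0,0,0]]]'
```

```text
clock: 9.72
tool_pos: [0.6328, 0.0202, 0.0657]
orientation: [-180.0, -0.0, 170.6]
force: [-0.3, -0.1, -1.2]
opening: 0.0395
clock: 9.98
tool_pos: [0.6329, 0.0202, 0.0648]
orientation: [180.0, 0.0, 170.6]
force: [-0.5, 0.1, -0.4]
opening: 0.0396
clock: 10.22
tool_pos: [0.633, 0.0202, 0.0639]
orientation: [180.0, 0.0, 170.6]
force: [-0.8, 0.3, 0.6]
opening: 0.0395
```

```bash
python3 -m pendant '[[[0,0,-1,0,0,0],[0,0,-1,0,0,0]]]';  python3 -m pendant '[[[0,0,0,0,0,0],[0,0,0,0,0,0],[0,0,0,0,0,0],[0,0,45,0,0,0],[0,0,90,0,0,0],[-45,-2,100,0,0,0],[-95,-3,100,0,0,0],[-145,-5,85,0,0,0],[-184,-5,65,0,0,0],[-184,-5,60,0,0,0]]]' -1; python3 - <<'E'
from meas import *
s=snap('side')
for k,c in dict(sm=(.633,.02),dred=(.617,-.076)).items():
    try: z,m,_,r=meas(s,c); print(k,round(z,4),np.round(m*1000,1))
    except Exception as e: print(k,e)
E
```

```text
clock: 10.48
tool_pos: [0.633, 0.0202, 0.0638]
orientation: [180.0, 0.0, 170.6]
force: [-3.8, -0.1, 7.6]
opening: 0.0396
clock: 11.72
tool_pos: [0.4457, 0.0145, 0.122]
orientation: [-180.0, -0.1, 170.6]
force: [0.7, 0.2, 0.2]
opening: 0.0876
sm 0.1113 [628.5  25.8]
dred 0.105 [610.6 -52.6]
```

```bash
python3 -m pendant '[[[2,1,-25,0,0,0],[2,1,-55,0,0,0],[2,1,-75,0,0,0],[2,1,-76,0,0,0],[2,1,-76,0,0,0]]]'; python3 -m pendant '[[[0,0,0,0,0,0],[0,0,0,0,0,0],[0,0,0,0,0,0],[0,0,0,0,0,0],[0,0,0,0,0,0],[0,0,0,0,0,0]]]' 1
```

```text
clock: 12.4
tool_pos: [0.4519, 0.0164, 0.0473]
orientation: [180.0, 0.0, 170.6]
force: [0.7, 0.2, -0.4]
opening: 0.0877
clock: 13.15
tool_pos: [0.4501, 0.0159, 0.0467]
orientation: [-180.0, -0.1, 170.6]
force: [-4.9, 0.3, 5.5]
opening: 0.0477
```

```bash
python3 -m pendant '[[[0,0,50,0,0,0],[0,10,105,0,0,0],[0,65,110,0,0,0],[10,120,110,0,0,0],[30,170,110,0,0,0],[70,199,110,0,0,0],[125,199,110,0,0,0],[180,199,100,0,0,0],[215,199,80,0,0,0],[215,199,60,0,0,0]]]'; python3 -m pendant '[[[0,0,-20,0,0,0],[0,0,-27,0,0,0],[0,0,-27,0,0,0]]]'; python3 - <<'E'
from h import *
s=snap('side'); u,v=proj(s,[.665,.215,.06])[0].astype(int)
a=s['pixels'][max(0,v-60):v+50,u-65:u+65,::-1]
cv2.imwrite('pics/a4.png',cv2.resize(a,None,fx=5,fy=5,interpolation=cv2.INTER_CUBIC))
t=get_obs()['tool_pos']; print(t)
def Q(c,h,z,yaw=-9.4):
    y=np.radians(yaw);e=np.array([np.cos(y),np.sin(y)]);f=np.array([-e[1],e[0]])
    return ((proj(s,[[*(np.array(c[:2])+a*h*e+b*h*f),z] for a,b in((1,1),(-1,1),(-1,-1),(1,-1))])-[u-65,v-60])*5).round()
print(Q(t,.024,t[2]-.024).tolist(),'\n',Q((.6654,.2148),.031,.05).tolist())
E
```

```text
clock: 14.4
tool_pos: [0.668, 0.2148, 0.1041]
orientation: [-180.0, -0.0, 170.5]
force: [-1.1, 0.3, -2.3]
opening: 0.0478
clock: 14.78
tool_pos: [0.6657, 0.2151, 0.0792]
orientation: [-180.0, -0.0, 170.6]
force: [-0.3, -0.2, -0.7]
opening: 0.0477
[0.66610872 0.21538208 0.08008794]
[[242.0, 307.0], [303.0, 368.0], [412.0, 308.0], [349.0, 250.0]] 
 [[224.0, 318.0], [301.0, 399.0], [442.0, 319.0], [361.0, 245.0]]
```

View pics/a4.png

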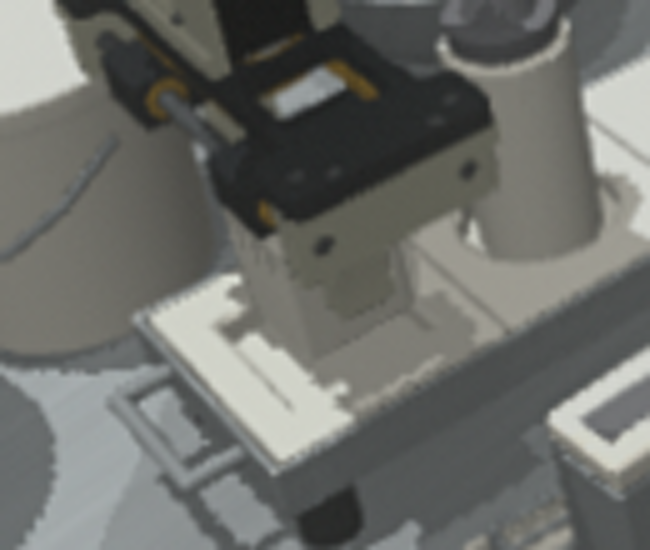

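```bash
python3 - <<'E'
from h import *
s=load('side'); u,v=proj(s,[.665,.215,.06])[0].astype(int)
a=s['pixels'][v-15:v+35,u-35:u+35,::-1]
def Q(c,h,z,yaw=-9.4):
    y=np.radians(yaw);e=np.array([np.cos(y),np.sin(y)]);f=np.array([-e[1],e[0]])
    return ((proj(s,[[*(np.array(c[:2])+a*h*e+b*h*f),z] for a,b in((1,1),(-1,1),(-1,-1),(1,-1))])-[u-35,v-15]+.5)*11)
t=np.array([.6659,.2151,.0795])
a=cv2.resize(a,None,fx=11,fy=11,interpolation=cv2.INTER_LANCZOS4); a=cv2.convertScaleAbs(a,alpha=1.8,beta=-110)
cv2.polylines(a,[Q(t,.024,t[2]-.024).astype(int)],True,(0,0,255),1); cv2.polylines(a,[Q((.6654,.2148),.031,.05).astype(int)],True,(0,255,0),1)
cv2.imwrite('pics/a5.png',a)
E
```

```text
(no output)
```

View pics/a5.png

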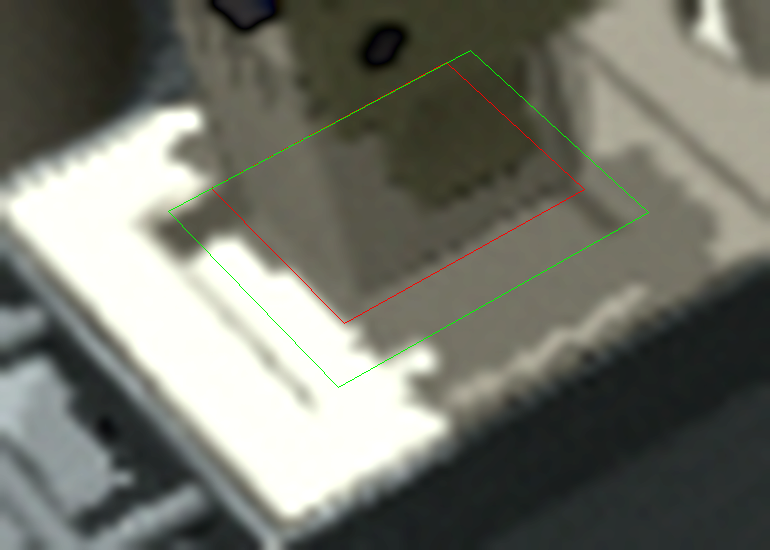

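The overlay shows the square well about 4 mm further +y than modelled, and the top-view seams of that block (centre y ≈ 218.5) agree. I'll correct and lower.

```bash
python3 -m pendant '[[[-1,4,0,0,0,0],[-1,4,-7,0,0,0],[-1,4,-12,0,0,0],[-1,4,-15,0,0,0],[-1,4,-15,0,0,0]]]';python3 -m pendant '[[[0,0,-1,0,0,0],[0,0,-1,0,0,0]]]'
```

```text
clock: 15.45
tool_pos: [0.6646, 0.219, 0.0642]
orientation: [-180.0, -0.0, 170.6]
force: [-0.6, -0.5, -1.3]
opening: 0.0477
clock: 15.7
tool_pos: [0.6649, 0.2192, 0.0638]
orientation: [180.0, 0.0, 170.6]
force: [0.5, 0.2, -2.4]
opening: 0.0478
```

```bash
python3 -m pendant '[[[0,0,-1,0,0,0],[0,0,-1,0,0,0]]]';python3 -m pendant '[[[0,0,-1,0,0,0],[0,0,-1,0,0,0]]]'
```

```text
clock: 15.95
tool_pos: [0.6649, 0.2192, 0.0628]
orientation: [180.0, 0.0, 170.6]
force: [0.5, 0.2, -1.3]
opening: 0.0481
clock: 16.2
tool_pos: [0.6649, 0.2193, 0.0628]
orientation: [180.0, 0.0, 170.6]
force: [-3.3, -1.0, 4.7]
opening: 0.048
```

```bash
python3 -m pendant '[[[0,0,0,0,0,0],[0,0,0,0,0,0],[0,0,0,0,0,0],[0,0,45,0,0,0],[0,0,95,0,0,0],[-45,-5,105,0,0,2],[-95,-10,105,0,0,2],[-140,-15,90,0,0,2],[-168,-18,70,0,0,2],[-168,-18,60,0,0,2]]]' -1; python3 - <<'E'
from meas import *
for n in('side','top'):
    s=snap(n)
    try: z,m,_,r=meas(s,(.665,.219)); print(round(z,4),np.round(m*1000,1),r)
    except Exception as e: print(e)
s=load('side'); cv2.imwrite('pics/a6.png',cv2.resize(s['pixels'][120:340,40:320,::-1],None,fx=2.6,fy=2.6,interpolation=cv2.INTER_CUBIC))
E
```

```text
clock: 17.45
tool_pos: [0.495, 0.2007, 0.1215]
orientation: [180.0, -0.0, 172.6]
force: [0.4, 1.1, 0.1]
opening: 0.0875
0.1163 [659.5 220.5] ((659.3404541015625, 220.34518432617188), (43.455772399902344, 54.631229400634766), 61.500858306884766)
0.1153 [665.3 216.9] ((666.4666137695312, 217.4189453125), (44.1933708190918, 43.09299850463867), 89.36896514892578)
```

View pics/a6.png

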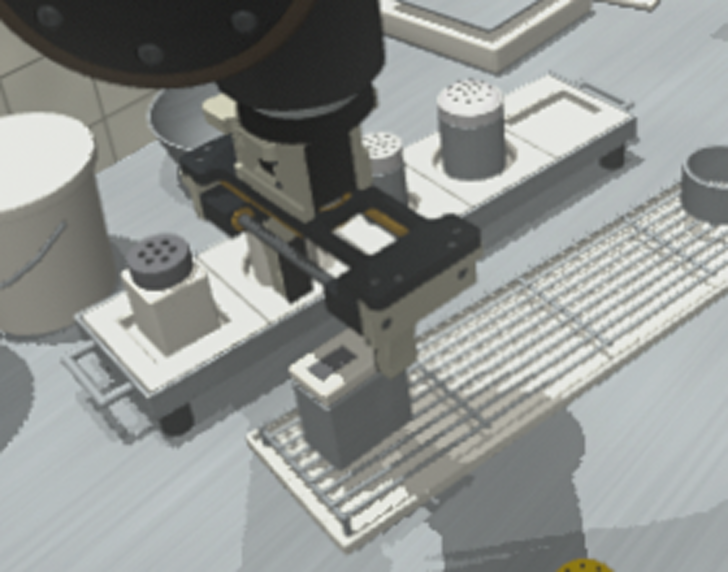

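Picture: the square shaker, small shaker and dredger stand flat in their wells. The gripper is above the tin (crop 345,365).

```bash
python3 -m pendant '[[[2,0,-25,0,0,0],[2,0,-55,0,0,0],[2,0,-75,0,0,0],[2,0,-75,0,0,0],[2,0,-75,0,0,0]]]'; python3 -m pendant '[[[0,0,0,0,0,0],[0,0,0,0,0,0],[0,0,0,0,0,0],[0,0,0,0,0,0],[0,0,0,0,0,0],[0,0,0,0,0,0],[0,0,0,0,0,0]]]' 1
```

```text
clock: 18.18
tool_pos: [0.5, 0.2017, 0.0475]
orientation: [180.0, 0.1, 172.6]
force: [-0.3, -0.2, 0.6]
opening: 0.0873
clock: 19.05
tool_pos: [0.4985, 0.2011, 0.0467]
orientation: [-180.0, -0.0, 172.6]
force: [-3.2, 0.8, 3.6]
opening: 0.0398
```

```bash
python3 -m pendant '[[[0,0,50,0,0,0],[0,-20,100,0,0,0],[0,-70,105,0,0,-2],[0,-125,105,0,0,-2],[0,-180,105,0,0,-2],[0,-235,105,0,0,-2],[0,-290,105,0,0,-2],[25,-340,105,0,0,-2],[65,-370,105,0,0,-2],[103,-375,90,0,0,-2]]]'; python3 -m pendant '[[[0,0,0,0,0,0],[0,0,0,0,0,0]]]'
```

```text
clock: 20.3
tool_pos: [0.6035, -0.1765, 0.1372]
orientation: [-180.0, 0.1, 170.4]
force: [0.3, 0.0, -2.4]
opening: 0.0399
clock: 20.55
tool_pos: [0.6012, -0.1738, 0.1359]
orientation: [-180.0, -0.1, 170.6]
force: [0.4, 0.0, -2.0]
opening: 0.0398
```

```bash
python3 -m pendant '[[[0,-1,-30,0,0,0],[0,-1,-52,0,0,0],[0,-1,-56,0,0,0],[0,-1,-56,0,0,0]]]'; python3 - <<'E'
from h import *
s=snap('side'); u,v=proj(s,[.6015,-.175,.05])[0].astype(int); t=get_obs()['tool_pos']; print(t,u,v)
a=s['pixels'][v-30:v+25,u-37:u+37,::-1]
def Q(c,hx,hy,z,yaw=-9.4):
    y=np.radians(yaw);e=np.array([np.cos(y),np.sin(y)]);f=np.array([-e[1],e[0]])
    return ((proj(s,[[*(np.array(c[:2])+a*hx*e+b*hy*f),z] for a,b in((1,1),(-1,1),(-1,-1),(1,-1))])-[u-37,v-30]+.5)*10).astype(int)
a=cv2.resize(a,None,fx=10,fy=10,interpolation=cv2.INTER_LANCZOS4); a=cv2.convertScaleAbs(a,alpha=1.5,beta=-60)
cv2.polylines(a,[Q(t,.02,.034,t[2]-.024)],True,(0,0,255),1); cv2.polylines(a,[Q((.6015,-.175),.027,.041,.05)],True,(0,255,0),1)
cv2.imwrite('pics/a7.png',a)
E
```

```text
clock: 21.05
tool_pos: [0.6019, -0.1747, 0.0817]
orientation: [-180.0, 0.1, 170.6]
force: [0.0, 0.0, -2.4]
opening: 0.04
[ 0.60233666 -0.17470902  0.08205685] 251 163
```

View pics/a7.png

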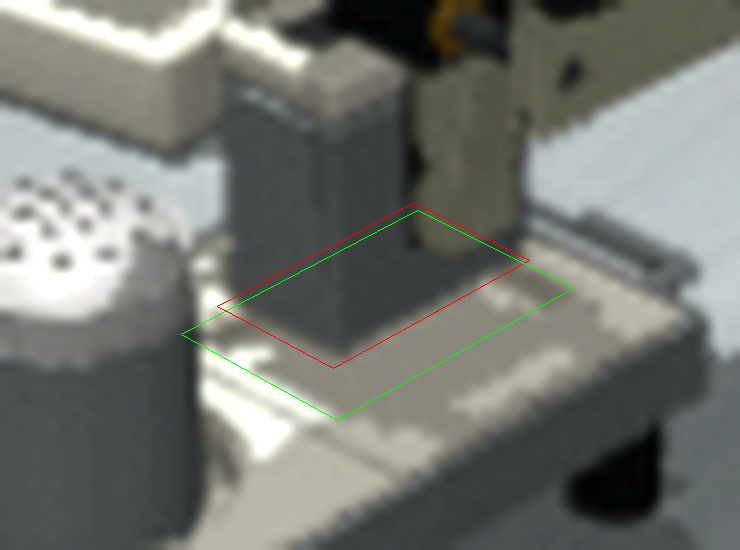

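The tin's base (front corner at 338,352) lies inside the drawn well outline (337,420 / 573,290), and the block seam at (365,455) fits within 2 mm. Lowering with a 1 mm trim.

```bash
python3 -m pendant '[[[-1,-1,-8,0,0,0],[-1,-1,-13,0,0,0],[-1,-1,-17,0,0,0],[-1,-1,-17,0,0,0]]]';python3 -m pendant '[[[0,0,-1,0,0,0],[0,0,-1,0,0,0]]]';python3 -m pendant '[[[0,0,-1,0,0,0],[0,0,-1,0,0,0]]]'
```

```text
clock: 21.6
tool_pos: [0.6005, -0.1758, 0.0632]
orientation: [-180.0, -0.0, 170.6]
force: [-0.7, -0.6, -2.1]
opening: 0.0399
clock: 21.85
tool_pos: [0.6009, -0.1758, 0.0628]
orientation: [180.0, 0.0, 170.6]
force: [0.3, 0.4, -1.5]
opening: 0.0399
clock: 22.1
tool_pos: [0.601, -0.1758, 0.0627]
orientation: [-180.0, 0.0, 170.6]
force: [-2.0, 1.5, 4.8]
opening: 0.0399
```

Seated at the expected height. Now release and retreat up and back, clear of everything, then check.

```bash
python3 -m pendant '[[[0,0,0,0,0,0],[0,0,0,0,0,0],[0,0,0,0,0,0],[0,0,45,0,0,0],[0,0,95,0,0,0],[-20,-20,140,0,0,0],[-50,-65,160,0,0,0],[-90,-110,170,0,0,0],[-130,-150,170,0,0,0],[-165,-195,170,0,0,0]]]' -1;python3 -m pendant '[[[-40,-40,0,0,0,0],[-80,-60,0,0,0,0],[-80,-60,0,0,0,0]]]'; python3 - <<'E'
from meas import *
im=[]
for n in('side','top'):
    s=snap(n)
    for k,c in dict(sq=(.665,.219),sm=(.633,.02),dr=(.617,-.077),ob=(.601,-.176)).items():
        try: z,m,_,r=meas(s,c); print(n,k,round(z,4),np.round(m*1000,1),np.round(r[1],1))
        except Exception as e: print(k,e)
    im.append(s['pixels'][...,::-1])
cv2.imwrite('pics/f1.png',cv2.resize(im[0][80:340,40:400],None,fx=2.2,fy=2.2,interpolation=cv2.INTER_CUBIC))
cv2.imwrite('pics/f2.png',cv2.resize(im[1][80:250,115:350],None,fx=3.3,fy=3.3,interpolation=cv2.INTER_CUBIC))
E
```

```text
clock: 23.35
tool_pos: [0.4344, -0.3718, 0.2322]
orientation: [-180.0, 0.1, 170.6]
force: [0.8, -0.4, 0.3]
opening: 0.0879
clock: 23.72
tool_pos: [0.3533, -0.4319, 0.2318]
orientation: [180.0, -0.0, 170.4]
force: [-0.0, -0.5, 0.0]
opening: 0.0876
side sq 0.1161 [659.6 220.6] [42.3 54.3]
side sm 0.1112 [628.8  25.5] [33.9 46.8]
side dr 0.1165 [609.8 -69.7] [54.2 59.3]
side ob 0.1154 [ 595.9 -169.2] [75.6 47.3]
top sq 0.1155 [664.8 217. ] [44.6 43.6]
top sm 0.1111 [632.8  20.1] [34.3 37.9]
top dr 0.1175 [615.9 -78.3] [51.3 52.9]
top ob 0.1154 [ 600.8 -176.6] [67.8 41. ]
```

View pics/f1.png

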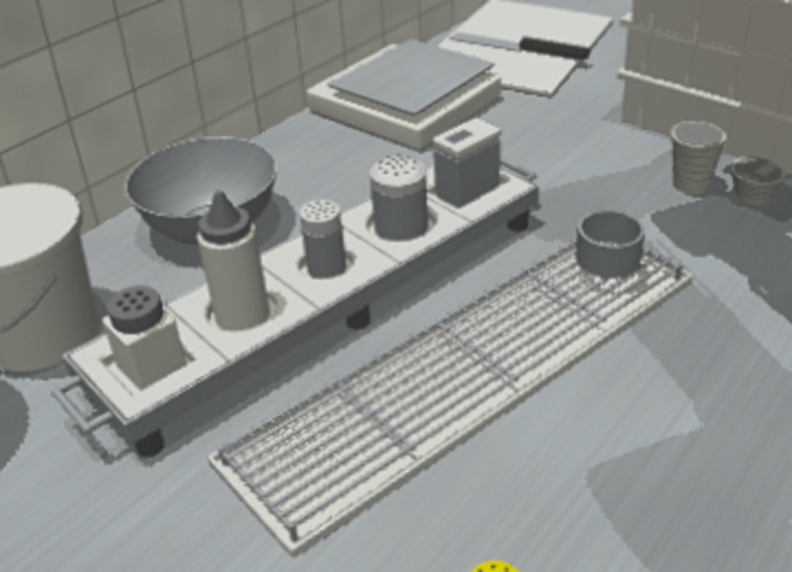

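View pics/f2.png

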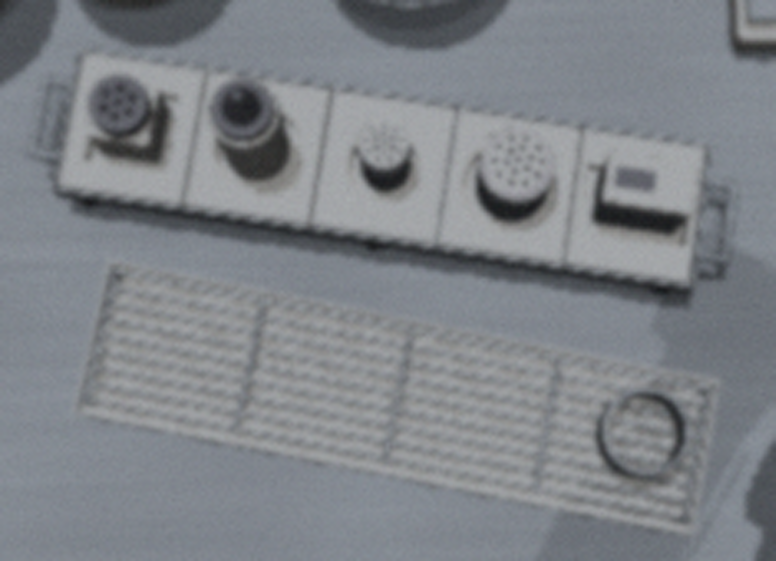

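All four stand upright in their wells: square (145,345), small (322,240), dredger (398,195) and tin (467,165) in the side crop. Each top is 16 mm above its rack height, as expected for the well floor. The bottle and the cutter look undisturbed.

```bash
python3 -c "
from plant import *
print(close_job())"
```

```text
the job is handed in; nothing more can be done
None
```

All four shakers are back in their own wells, and I handed the job in at about 24 s of the 109 s allowed. I lowered each one until the arm felt the well floor, then let go. The highest wrist reading I saw was about 11 N; it is only read at the end of each move.

- **Last checks:** Both cameras show all four upright and inside their wells. Each top is about 15–16 mm higher than on the rack, which matches the step up to the well floor. The squeeze bottle and ring cutter look untouched, though I judged those by eye only. The gripper was open and well clear when I handed in.
- **Disagreements:** The side camera's positions differed from the top camera's by 4–9 mm, because it also sees the near walls of each object. My first estimate of the square well was about 4 mm off, so I corrected it before lowering. One early side-camera reading of the dredger was also wrong, probably because the gripper was in the way; the final reading was normal.

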